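Flip the stop down and set the timber against it

TASK

Set up the next cut on the stop jig: reach in under the clear guard and flip the red stop flag fully down across the path, then lay the loose timber offcut on the jig's board along the fence and slide it under the flag until it is firmly home against the stop block, its green feeler pushed right in. Slide it home by feel, without ramming it, and leave the timber lying flat along the fence, the flag down, and the wax tin and the solder reel where they are.

Things in the scene. Friction and masses are not known exactly. Their poses are not given: they have to be found in the camera images.
- jig: Fixed stop jig. Origin on the bench, straight below the fence's front face, mid-length; x points away from the robot through the fence, y left along the fence, z up. Plywood board 12 mm thick, x -90 to 35 mm, y -170 to 170 mm; stock lies on it (z 12 mm) in front of the aluminium fence (front face x 0, top z 48 mm, full length).
- flag_hinge (a point): Middle of the flag's hinge line: jig x 0, y -100, z 58 mm; the line runs along jig y. The red flag is an angle plate 70 mm wide along it. Down, its top plate runs level 48 mm toward the robot (top 5 mm above the hinge line) and its lip hangs at the end to 32 mm below the hinge line; stock passes between lip and fence (44 mm), under the plate.
- stop_flag (a joint): Hinge of the red flag, rad: 0 = up (plate upright, the lip jutting level toward the robot), 1.571 = fully down on its end stop. Starts at 0 to 0.25. Stiff (0.05 N m); it stays where it is left. Pressing square on the lip's outer face near its free edge, downward at first and in the end away from the robot, turns it all the way down.
- lip_edge (a point): Middle of the free edge of the flag's 4 mm lip; it moves with the flag. Up: jig x -32 mm, 46 mm above the hinge line; the lip's outer face (then its upper one) lies 2 mm further out, 48 mm from the hinge line. Down: 46 mm toward the robot from the hinge line and 32 mm below it.
- feeler (a joint): Green sprung feeler (10 mm dia) on the left face of the steel stop block, m: 0 = out (6 mm proud), 0.006 = in flush; spring under 0.3 N. The block, 12 mm thick along the fence, hangs under the flag and swings with it, its middle clamped up to 15 mm either side of the flag's middle: this setting is new each time, to be found by looking or touch.
- stock: Loose timber offcut, 35 x 150 x 30 mm (x, y, z), about 0.15 kg, lying flat on the bench in front of the jig; origin: centre of its underside, y along its length.
- wax_tin: Round tin with a lid, 67 mm dia, 32 mm tall, to the right; origin: centre of its underside. Bystander.
- solder_reel: Reel of solder, 56 mm dia, 32 mm tall, beyond the left end of the jig; origin: centre of its underside. Bystander.
- guard_edge (a point): Middle of the front edge, underside, of the clear guard with yellow rim that hangs over the flag: jig x -58, y -100, z 200 mm; it is 8 mm thick, spans y -161 to -39 mm and runs back to posts behind the fence. The flag cannot be reached from straight above: come from the front, the tool leaning back toward the robot by 30 to 45 degrees.
Not all that is in view belongs to the job. Of the things that look like the stock, take the one that is farthest to the robot's left at the start.

How it is judged:
On the way, in this order (a step that is already met when the one before it is completed fails the run):
1. the flag is flipped fully down (value of joint stop_flag above 1.48 rad), for 0.2 s.
2. the timber is home: along the fence, with the feeler pushed in by it (value of joint feeler above 0.0045 m and z of stock in the frame of jig below 0.016 m and x of stock in the frame of jig above -0.0225 m and angle between the y axis of stock and the y axis of jig, either way round below 0.05 rad and y of stock in the frame of jig below 0.02 m), for 0.2 s.
At the end, for the whole second after the job is handed in: The flag is down (joint above 1.48 rad); the timber lies flat on the board along the fence (its side within 5 mm of the fence, parallel within 0.05 rad), with its end against the stop block so that the feeler is in by more than 4.5 mm of its 6 mm; it is at rest (all of step 2 and value of joint stop_flag above 1.48 rad and x of stock in the frame of jig below -0.015 m and z of stock in the frame of jig above 0.008 m and y of stock in the frame of jig above -0.05 m and angle between stock's own z axis and vertical below 0.06 rad and linear speed of stock below 0.01 m/s); the robot touches nothing.
It fails at once if the timber is rammed or crushed into the jig (over 40 N) (contact force between stock and jig above 40 N).
It fails at once if the wax tin is disturbed (20 mm) (distance of wax_tin from where it was at the start of the episode above 0.02 m).
It fails at once if the solder reel is disturbed (20 mm) (distance of solder_reel from where it was at the start of the episode above 0.02 m).
It also fails if it takes over 72 s, if anything falls off the work surface, if the arm or the gripper's body presses on something with over 40 N, if the wrist force passes 120 N, or if a joint passes its speed limit or range.

ROBOT

A 7-joint arm with a two-finger parallel gripper is mounted at the origin on a cart in front of the work surface, level with it; the furniture and walls round the work are solid. World frame = base frame: x ahead of the robot, y to its left, z up, the work surface at z = 0. Lengths are in m, angles in rad, forces in N, time in s.
With the tool pointing down it reaches from about 0.4 to 0.85 m from the base axis. Payload 10.4 kg.
Tool frame: the origin (TCP) lies at the very end of the fingers, on their centre line; the grasp point (between the pads) lies 19 mm behind it (r.pinch_z is the distance from the TCP to the grasp point, in m); z points along the fingers, y is the line along which they close (so a half turn about z gives the same grasp; the last joint's range is limited). The gripper opens to 87 mm and grips with 3 to 60 N. Pads are 19 mm wide; open, the fingers measure 117 mm over their backs; the gripper's body (75 mm by 190 mm) begins 51 mm behind the grasp point.
Start: joints at [1.216, 0.332, -0.065, 1.46, 0.022, 1.35, -0.088], TCP at [0.204, -0.591, 0.223] pointing down, gripper open.
Joint ranges: [-2.6, 2.6], [-0.5, 2.12], [-1.47, 1.34], [0.16, 2.42], [-1.27, 4.41], [0.06, 2.06], [-2.6, 2.6]. Speed limits (rad/s): [2.22, 2.22, 2.79, 2.79, 3.14, 3.14, 3.14].

INTERFACE

Orientations are given as a unit quaternion [x, y, z, w].
In Python, from bench import sensors, vision, r gives the robot as it stands.
- The arm moves only by the shell command python3 -m crank 'ROWS' [OPENING] [FORCE]. ROWS is JSON, a list of rows, each a list of 2 entries, a list of its own where there are three numbers: the shift along the tool's x, y, z normalised to -1 to 1, where 1 is 3 cm, then the turn about the tool's z normalised to -1 to 1, where 1 is 8 degrees. A call has 1 to 12 rows; each row shifts and turns the commanded pose from where the row before left it, along the tool's axes as they then stand; what a row does not reach is not made up. A row lasts 1/8 s, in which the tool goes at most 62.5 mm and 10.7 degrees, less where a joint would pass 70% of its speed; a pose out of reach is approached as far as the arm can. A call with a number of a shift or a turn outside -1 to 1 is refused whole. A call with a gripper value outside its range is refused whole. OPENING is the opening, from 0 (shut) to 1 (fully open), set as the call begins (- or left out, the last holds). The fingers move at their own pace and stop on an object; FORCE is the grip in N (left out, the last holds). Time passes only in rows, so rows that do not move let the fingers close. It gives the time, the measured TCP pose, the force, the opening and the grip force at its end, in the units of the state.
- sensors.read_state(): the state, without advancing time (a new reading comes with each control period).
- vision.camera(name): name is "scene" or "top"; returns the picture (400x640x3 uint8, red, green, blue); there is no depth.
- vision.camera_model(name): a dict with "vertical_fov" (degrees; the focal length in pixels is half the picture's height over the tangent of half this angle, whatever the lens; pixels are square), "cx", "cy" (the principal point, pixels), "camera_from_world" (4x4, takes a point from world to camera coordinates). Camera axes: x right, y down, z forward; pixel columns grow to the right and rows downward; lengths in m; the calibration is good to about 2 mm. A picture is of the moment at which its call begins. camera_model takes no time and is no camera call.
- r.close_job(): hands the job in; it is judged then, once.
The state is a dict: "time": time; "joint_positions": joint angles; "joint_vel": joint speeds; "joint_torque": joint torques, N m; "ee_pos": TCP position; "eef_rot": TCP orientation; "ft_force": force on the tool from outside, world axes, zero at the start; "torque": the same for the moment, N m; "width": finger opening in m; "grip_force": force on a finger pad.
Only numpy, scipy, OpenCV 4.12 (cv2) and the standard library are available. Lean on these libraries where they do the work, as an engineer would, in place of code of your own. Each camera call takes 0.05 s, during which the arm holds its last target. There are 200 camera calls.

## Working session

There is one attempt and no reset: what is moved stays moved. The work goes in short steps, Python scripts to look and compute and a shell command to move; the robot and the scene stay as the last step left them, time stands still between calls to the robot, and variables do not carry over. Pictures are saved under pics/ and viewed, at most 10 in all, crops included, and the job is handed in when it is done.

```bash
mkdir -p pics; ls; python3 - <<'E'
from bench import sensors, vision, r
import cv2, numpy as np
for n in ("scene","top"):
    im=vision.camera(n); cv2.imwrite(f"pics/{n}0.png",cv2.cvtColor(im,cv2.COLOR_RGB2BGR))
    m=vision.camera_model(n); print(n,m)
s=sensors.read_state(); print(s)
E
```

```text
pics
scene {'vertical_fov': 45.31053400669793, 'cx': 330.83225325402816, 'cy': 200.79366390420765, 'camera_from_world': array([[-0.02195227, -0.99970302, -0.01058185, -0.22363126],
       [-0.6107572 ,  0.02178971, -0.79151806,  0.43252584],
       [ 0.79151357, -0.01091268, -0.61105415,  1.30521828],
       [ 0.        ,  0.        ,  0.        ,  1.        ]])}
top {'vertical_fov': 44.913200199139936, 'cx': 319.21918861106883, 'cy': 201.1400043646048, 'camera_from_world': array([[-0.18378367, -0.98295896,  0.00390418, -0.1404359 ],
       [-0.90111211,  0.16689132, -0.40018028,  0.56132511],
       [ 0.39270921, -0.0770647 , -0.91642812,  1.39798899],
       [ 0.        ,  0.        ,  0.        ,  1.        ]])}
{'time': 0.1, 'joint_positions': array([ 1.21639556,  0.33277837, -0.06470752,  1.46083607,  0.0216066 ,
        1.34990738, -0.08850127]), 'joint_vel': array([-0.00154975, -0.002563  ,  0.00100109, -0.00270996,  0.00040685,
       -0.00052899, -0.0007283 ]), 'joint_torque': array([ 2.26928612e-03, -6.24540353e+01,  2.51557957e-02, -3.90715384e+01,
       -6.13818504e-02,  3.67545756e-02,  5.75950662e-05]), 'ee_pos': array([ 0.20347988, -0.59059033,  0.2218626 ]), 'eef_rot': array([ 9.86267726e-01,  1.65153239e-01, -1.31309449e-04, -6.02585094e-04]), 'ft_force': array([ 0.62645734, -0.14135581, -0.30091552]), 'torque': array([-0.04103764,  0.0159165 , -0.03804293]), 'grip_force': 0.0, 'width': 0.08710020549168335}
```

View pics/scene0.png

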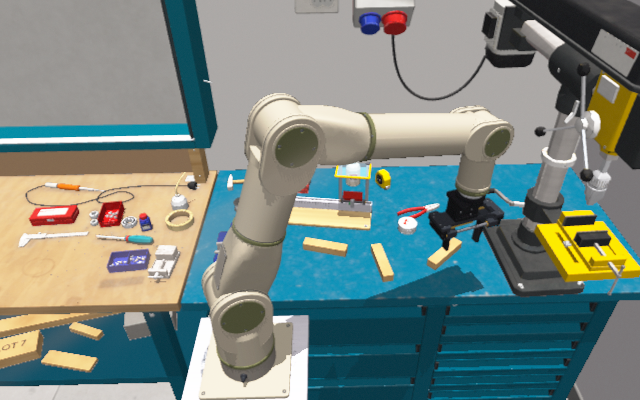

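View pics/top0.png

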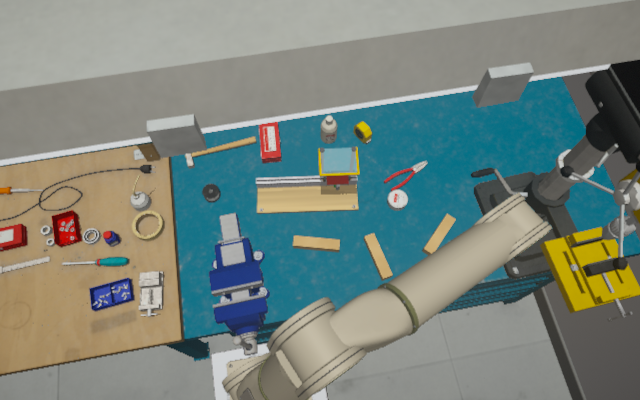

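The scene shows the left-hand offcut at about (325,246), with the jig behind the arm at (330,215). The top view shows the offcut at (316,243), the board spanning (257..358, 178..212), the flag and guard near (338,170), the tin at (398,200), the reel at (211,192) and a blue vise at (238,275). The tool can't tilt, so I plan to use the held timber as a poker to turn the flag. I'll enlarge the pictures to measure.

```bash
cat > h.py <<'E'
import cv2, numpy as np
from bench import vision
def ray(n,u,v):
    m=vision.camera_model(n); f=200/np.tan(np.radians(m["vertical_fov"]/2)); T=m["camera_from_world"]
    R,t=T[:3,:3],T[:3,3]; d=R.T@np.array([(u-m["cx"])/f,(v-m["cy"])/f,1]); return -R.T@t,d
def pt(n,u,v,z):
    o,d=ray(n,u,v); return o+d*(z-o[2])/d[2]
def px(n,p):
    m=vision.camera_model(n); f=200/np.tan(np.radians(m["vertical_fov"]/2)); c=(m["camera_from_world"]@np.append(p,1))[:3]
    return f*c[:2]/c[2]+[m["cx"],m["cy"]]
E
python3 - <<'E'
from h import *
a=cv2.imread("pics/top0.png")
cv2.imwrite("pics/topc.png",cv2.resize(a[140:290,245:445],None,fx=4,fy=4,interpolation=cv2.INTER_CUBIC))
hsv=cv2.cvtColor(a,cv2.COLOR_BGR2HSV)
for y,x in((243,316),(256,378),(200,300),(210,300)): print(hsv[y,x])
m=cv2.inRange(hsv,(10,60,120),(28,200,255)); m[:,:245]=0; m[:,460:]=0
cs,_=cv2.findContours(m,0,1)
for c in cs:
    if cv2.contourArea(c)>150: print(cv2.minAreaRect(c),cv2.contourArea(c),cv2.boxPoints(cv2.minAreaRect(c)).round(1).tolist())
E
```

```text
[ 20 104 205]
[ 19 103 203]
[ 20  95 199]
[ 21  96 199]
((316.10247802734375, 242.3729705810547), (46.26375961303711, 10.321073532104492), 5.194429397583008) 425.0 [[292.6000061035156, 245.39999389648438], [293.5, 235.10000610351562], [339.6000061035156, 239.3000030517578], [338.70001220703125, 249.60000610351562]]
((377.7680358886719, 255.60308837890625), (46.40132141113281, 11.067273139953613), 66.03751373291016) 459.5 [[363.29998779296875, 236.60000610351562], [373.3999938964844, 232.1999969482422], [392.20001220703125, 274.6000061035156], [382.1000061035156, 279.1000061035156]]
((439.576904296875, 233.8845977783203), (11.371354103088379, 42.434566497802734), 33.6900634765625) 423.0 [[423.1000061035156, 248.39999389648438], [446.6000061035156, 213.10000610351562], [456.1000061035156, 219.39999389648438], [432.5, 254.6999969482422]]
((306.77899169921875, 198.31146240234375), (25.23390769958496, 100.47164916992188), 87.95458984375) 2354.0 [[256.1000061035156, 187.5], [356.5, 183.89999389648438], [357.3999938964844, 209.10000610351562], [257.0, 212.6999969482422]]
```

View pics/topc.png

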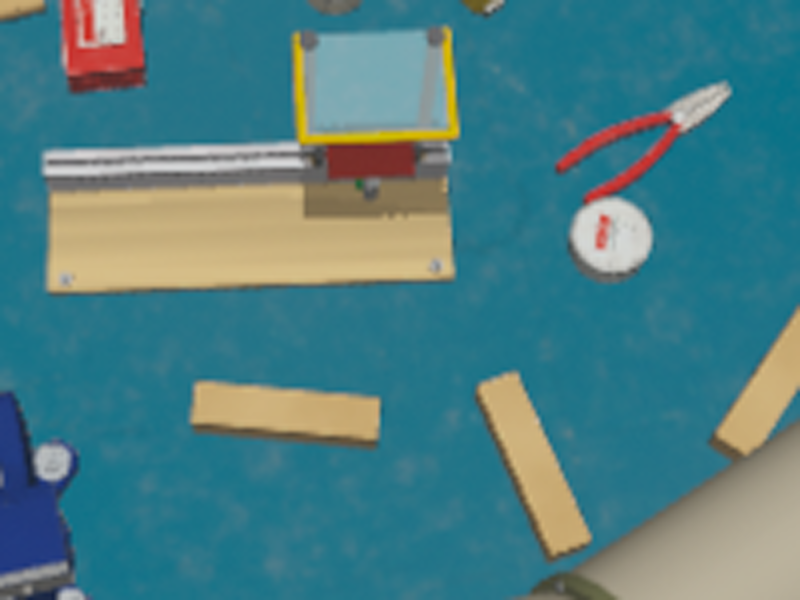

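The crop shows the board's front corners at about (257,212) and (358,209), and the flag as a red plate at (338,180). The stop block and green feeler sit at about (336,187), and the timber's top face spans (293,235) to (339,250).

```bash
cat >> h.py <<'E'
def jig():
    L=pt("top",257,212.2,.012)[:2]; R=pt("top",358,208.9,.012)[:2]
    ey=(L-R)/np.linalg.norm(L-R); ex=np.array([ey[1],-ey[0]]); o=(L+R)/2+.09*ex
    return o,ex,ey,np.linalg.norm(L-R)
def w2j(p): o,ex,ey,_=jig(); d=np.array(p)[:2]-o; return np.array([d@ex,d@ey])
def j2w(x,y): o,ex,ey,_=jig(); return o+x*ex+y*ey
E
python3 - <<'E'
from h import *
o,ex,ey,l=jig(); print("jig",o,ex,ey,l, np.degrees(np.arctan2(ex[1],ex[0])))
P=[(292.6,245.4),(293.5,235.1),(339.6,239.3),(338.7,249.6)]
W=[pt("top",u,v,.03)[:2] for u,v in P]; print(np.round(W,4))
c=np.mean(W,0); print("stock",c,"ang",np.degrees(np.arctan2(*(W[1]-W[2])[::-1])),np.linalg.norm(W[1]-W[2]),np.linalg.norm(W[0]-W[1]),"jig",w2j(c))
print("tin",pt("top",397,199,.032),w2j(pt("top",397,199,.032)));print("reel",w2j(pt("top",211,192,.032)))
print("other",w2j(pt("top",377.8,255.6,.03)))
print("vise",[w2j(pt("top",u,v,.1)).round(3) for u,v in((262,255),(230,215),(265,290))])
# checks: predicted pixels
for n in("top","scene"):
  for p in((0,170,.048),(0,-170,.048),(-.058,-100,.2),(-.09,170,.012),(-.09,-170,.012)):
    q=j2w(p[0],p[1]/1000); print(n,p,px(n,[*q,p[2]]).round(1))
a=cv2.imread("pics/scene0.png")
cv2.imwrite("pics/scc.png",cv2.resize(a[150:270,230:430],None,fx=4,fy=4,interpolation=cv2.INTER_CUBIC))
E
```

```text
jig [ 0.63373717 -0.21842334] [ 0.9890872  -0.14733126] [0.14733126 0.9890872 ] 0.33754052715651633 -8.472300906006174
[[ 0.4272 -0.136 ]
 [ 0.4611 -0.1445]
 [ 0.4199 -0.288 ]
 [ 0.3865 -0.2782]]
stock [ 0.42369834 -0.21166817] ang 73.98899712919348 0.14933673427473756 0.03497182412855013 jig [-0.20874196 -0.02426383]
tin [ 0.52322229 -0.50434663  0.032     ] [-0.0671834  -0.29908537]
reel [-0.01966337  0.32131617]
other [-0.260047   -0.21861543]
vise [array([-0.267,  0.141]), array([-0.133,  0.243]), array([-0.374,  0.131])]
top (0, 170, 0.048) [255.8 183.2]
top (0, -170, 0.048) [357.3 180. ]
top (-0.058, -100, 0.2) [339.3 175.8]
top (-0.09, 170, 0.012) [256.6 212.2]
top (-0.09, -170, 0.012) [358.4 208.9]
scene (0, 170, 0.048) [280.6 198.4]
scene (0, -170, 0.048) [371.3 204.7]
scene (-0.058, -100, 0.2) [351.6 178.6]
scene (-0.09, 170, 0.012) [276.3 221.1]
scene (-0.09, -170, 0.012) [369.4 228.1]
```

View pics/scc.png

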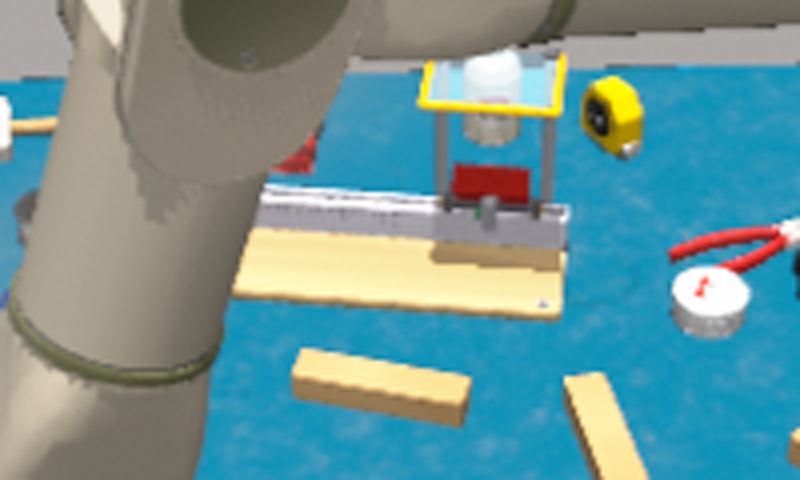

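```bash
cat >> h.py <<'E'
from scipy.spatial.transform import Rotation as Ro
from bench import sensors
def go(xy=None,z=None,yaw=None):
    "needed turn (units 8deg), then shift in tool axes after that turn (units 3cm)"
    s=sensors.read_state(); p=s["ee_pos"]; R=Ro.from_quat(s["eef_rot"]).as_matrix(); y0=np.degrees(np.arctan2(R[1,0],R[0,0]))
    t=0 if yaw is None else (yaw-y0+180)%360-180
    R2=R@Ro.from_euler("z",-t,degrees=True).as_matrix()
    d=np.array([*(p[:2] if xy is None else xy), p[2] if z is None else z])-p
    print("t",round(s["time"],2),"p",p.round(4),"yaw",round(y0,2),"zdir",R[:,2].round(3),"F",s["ft_force"].round(2),"w",round(s["width"],4),"jig",w2j(p).round(4))
    print("turn",round(-t/8,2),"shift",(R2.T@d/.03).round(2))
E
python3 - <<'E'
from h import *
go((.4140,-.2453),.12,74)
for n in("top","scene"):
  for y in(-.115,-.1,-.085): print(n,y,px(n,[*j2w(-.043,y),.075]).round(1))
E
python3 -m crank '[[[0,0,0],-0.98],[[0,0,0],-0.98],[[0,0,0],-0.98],[[0,0,0],-0.98],[[0,0,0],-0.98],[[0,0,0],-0.98],[[0,0,0],-0.98]]' 1 30; python3 -c "
from h import *
go((.4140,-.2453),.12,74)"
```

```text
t 0.1 p [ 0.2035 -0.5906  0.2219] yaw 19.01 zdir [-0.     0.001 -1.   ] F [ 0.63 -0.14 -0.3 ] w 0.0871 jig [-0.3707 -0.4315]
turn -6.87 shift [12.99  3.58  3.41]
top -0.115 [342.1 188.7]
top -0.1 [337.5 188.9]
top -0.085 [332.9 189. ]
scene -0.115 [355.6 205.1]
scene -0.1 [351.4 204.8]
scene -0.085 [347.2 204.5]
time: 0.98
ee_pos: [0.2035, -0.5907, 0.2221]
eef_rot: [0.798, 0.603, 0.0, -0.0]
ft_force: [-0.5, 0.0, 0.1]
width: 0.0868
grip_force: 0.0
t 0.97 p [ 0.2035 -0.5907  0.2221] yaw 74.15 zdir [-0.     0.001 -1.   ] F [-0.54  0.02  0.12] w 0.0868 jig [-0.3707 -0.4316]
turn 0.02 shift [13.    3.57  3.41]
```

```bash
python3 -m crank '[[[1,0.27,0],0],[[1,0.27,0],0],[[1,0.27,0.2],0],[[1,0.27,0.25],0],[[1,0.27,0.3],0],[[1,0.27,0.3],0],[[1,0.27,0.3],0],[[1,0.27,0.3],0],[[1,0.3,0.3],0],[[1,0.3,0.3],0],[[1,0.3,0.3],0],[[1,0.3,0.3],0]]'; python3 -m crank '[[[1,0.2,0.3],0],[[0,0,0.5],0],[[0,0,0],0]]'; python3 -c "
from h import *
go((.4140,-.2453),.004,74)
im=vision.camera('top'); cv2.imwrite('pics/t1.png',cv2.resize(cv2.cvtColor(im,4)[140:290,245:445],None,fx=4,fy=4))"
```

```text
time: 2.48
ee_pos: [0.4006, -0.272, 0.1366]
eef_rot: [0.799, 0.601, -0.0, -0.0]
ft_force: [-0.1, 0.0, -0.1]
width: 0.0871
grip_force: 0.0
time: 2.85
ee_pos: [0.4133, -0.246, 0.1118]
eef_rot: [0.799, 0.601, -0.001, -0.001]
ft_force: [-0.3, 0.3, 0.2]
width: 0.0869
grip_force: 0.0
t 2.85 p [ 0.4133 -0.246   0.1118] yaw 73.88 zdir [-0.002  0.001 -1.   ] F [-0.34  0.27  0.24] w 0.0869 jig [-0.214  -0.0597]
turn -0.02 shift [0.03 0.03 3.59]
```

View pics/t1.png

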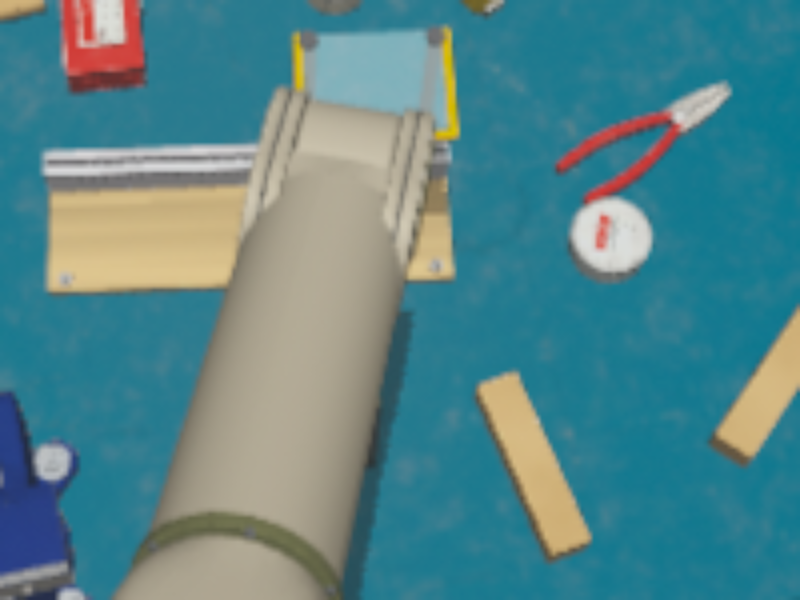

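The forearm hides the work in the top view, but the pose agrees with the plan, so I'll lower and grip.

```bash
python3 -m crank '[[[0.03,0.03,1],0],[[0,0,1],0],[[0,0,1],0],[[0,0,0.5],0],[[0,0,0],0],[[0,0,0],0]]'; python3 -m crank '[[[0,0,0],0],[[0,0,0],0],[[0,0,0],0],[[0,0,0],0],[[0,0,0],0],[[0,0,0],0]]' 0 60
```

```text
time: 3.65
ee_pos: [0.4162, -0.2459, 0.0092]
eef_rot: [0.799, 0.601, 0.0, 0.001]
ft_force: [-1.2, -0.2, -0.8]
width: 0.0874
grip_force: 0.0
time: 4.4
ee_pos: [0.4156, -0.2453, 0.0081]
eef_rot: [0.799, 0.601, 0.0, 0.0]
ft_force: [1.2, -0.2, -0.4]
width: 0.0351
grip_force: 1.4
```

```bash
python3 -m crank '[[[0,0,0],0],[[0,0,0],0],[[0,0,0],0]]'; python3 -m crank '[[[0,0,-1],0],[[0,0,-1],0],[[0,0,-1],0],[[0,0,-1],0],[[0,0,0],0]]';python3 -c "
from h import *
go(j2w(-.22,-.1),.14,-8.47)
im=vision.camera('scene'); cv2.imwrite('pics/s1.png',cv2.resize(cv2.cvtColor(im,4)[130:280,230:430],None,fx=4,fy=4))"
```

```text
time: 4.78
ee_pos: [0.4156, -0.2452, 0.008]
eef_rot: [0.799, 0.601, 0.0, 0.0]
ft_force: [0.2, -0.3, -0.6]
width: 0.0346
grip_force: 60.0
time: 5.4
ee_pos: [0.4165, -0.2459, 0.1298]
eef_rot: [0.799, 0.601, 0.0, 0.002]
ft_force: [-0.1, 0.1, -2.6]
width: 0.0347
grip_force: 60.0
t 5.4 p [ 0.4165 -0.2459  0.1298] yaw 73.88 zdir [ 0.003 -0.002 -1.   ] F [-0.14  0.13 -2.58] w 0.0347 jig [-0.2108 -0.0591]
turn 10.29 shift [-0.3   1.36 -0.34]
```

View pics/s1.png

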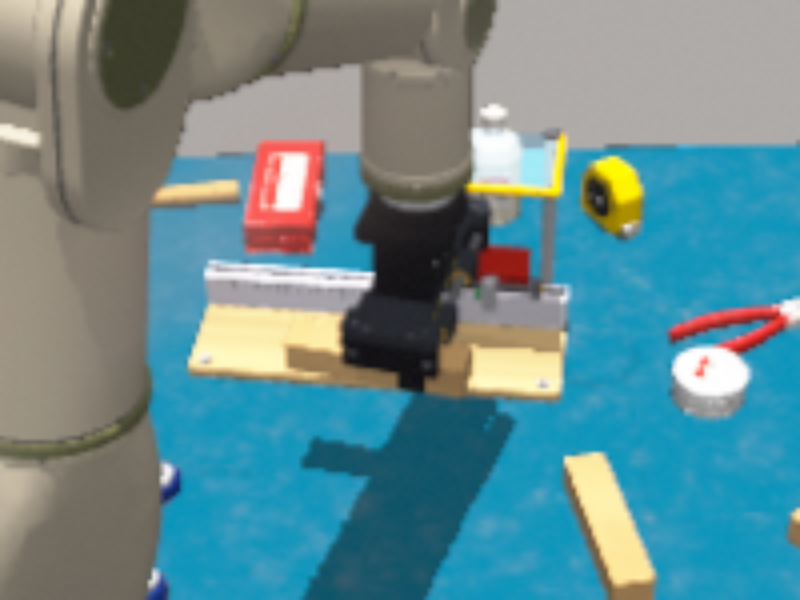

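The timber is held level near its right end, at about (340,220) in full-picture pixels. Next I turn it to point at the flag.

```bash
python3 -m crank '[[[0,0,-0.3],1],[[0,0,0],1],[[0,0,0],1],[[0,0,0],1],[[0,0,0],1],[[0,0,0],1],[[0,0,0],1],[[0,0,0],1],[[0,0,0],1],[[0,0,0],1],[[0,0,0],0.3],[[0,0,0],0]]';python3 -c "
from h import *
go(j2w(-.132,-.1),.14,-8.47)"
```

```text
time: 6.95
ee_pos: [0.4147, -0.2448, 0.1355]
eef_rot: [0.997, -0.074, -0.001, -0.001]
ft_force: [-0.0, -0.2, -2.6]
width: 0.0345
grip_force: 60.0
t 6.95 p [ 0.4147 -0.2448  0.1355] yaw -8.48 zdir [-0.002  0.001 -1.   ] F [-0.02 -0.21 -2.64] w 0.0345 jig [-0.2127 -0.0584]
turn -0.0 shift [ 2.69  1.39 -0.16]
```

```bash
python3 -m crank '[[[0,0.7,-0.2],0],[[0,0.69,0],0],[[0.9,0,0],0],[[0.9,0,0],0],[[0.85,0,0],0],[[0,0,0],0],[[0,0,0],0]]';python3 -c "
from h import *
go(j2w(-.1315,-.1),.118,-8.47)
im=vision.camera('scene'); cv2.imwrite('pics/s2.png',cv2.resize(cv2.cvtColor(im,4)[120:240,290:410],None,fx=5,fy=5))"
```

```text
time: 7.82
ee_pos: [0.4871, -0.2986, 0.1423]
eef_rot: [0.997, -0.074, -0.001, -0.0]
ft_force: [-0.0, 0.4, -2.6]
width: 0.0345
grip_force: 60.0
t 7.83 p [ 0.4871 -0.2986  0.1423] yaw -8.52 zdir [-0.001  0.001 -1.   ] F [-0.03  0.37 -2.62] w 0.0345 jig [-0.1333 -0.1009]
turn -0.01 shift [ 0.06 -0.03  0.81]
```

View pics/s2.png

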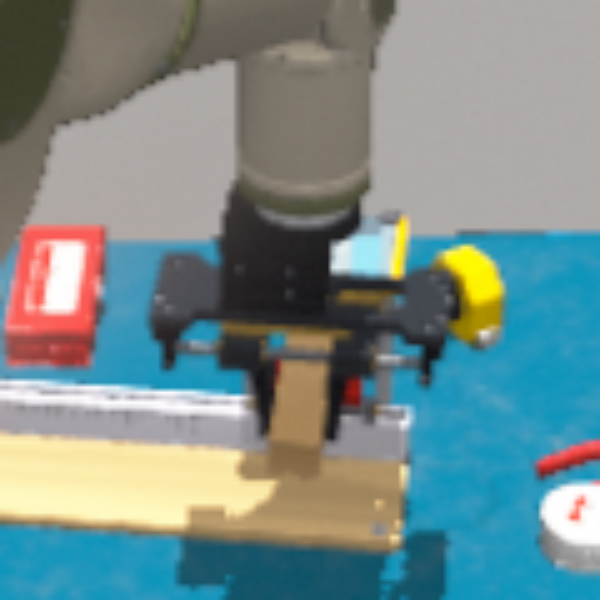

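The timber's tip now sits over the red flag under the guard. I'll press it through the arc in stages.

```bash
python3 -m crank '[[[0.05,0,0.6],0],[[0,0,0.3],0],[[0,0,0],0]]';python3 -m crank '[[[-0.2,0,0.12],0],[[-0.2,0,0.13],0],[[-0.15,0,0.16],0],[[-0.15,0,0.17],0],[[-0.11,0,0.2],0],[[-0.11,0,0.2],0],[[0,0,0],0]]';python3 -c "
from h import *
go(j2w(-.1590,-.1),.0844)"
```

```text
time: 8.25
ee_pos: [0.4886, -0.2981, 0.1147]
eef_rot: [0.997, -0.074, -0.001, -0.0]
ft_force: [-0.3, -0.1, -1.9]
width: 0.0347
grip_force: 60.0
time: 9.12
ee_pos: [0.4617, -0.2943, 0.0859]
eef_rot: [0.997, -0.074, -0.0, -0.0]
ft_force: [-0.8, -0.4, -1.1]
width: 0.0347
grip_force: 60.0
t 9.12 p [ 0.4617 -0.2943  0.0859] yaw -8.52 zdir [-0.001  0.    -1.   ] F [-0.76 -0.35 -1.09] w 0.0347 jig [-0.159  -0.1004]
turn 0.0 shift [ 0.   -0.01  0.05]
```

```bash
python3 -m crank '[[[-0.05,0,0.24],0],[[-0.05,0,0.25],0],[[0.01,0,0.23],0],[[0.01,0,0.23],0],[[0.07,0,0.22],0],[[0.07,0,0.22],0],[[0.05,0,0],0],[[0,0,0],0]]';python3 -m crank '[[[0.06,0,0],0],[[0.06,0,0],0],[[0,0,0],0]]';python3 -c "
from h import *
go(j2w(-.1575,-.1),.044)"
```

```text
time: 10.12
ee_pos: [0.4641, -0.2945, 0.044]
eef_rot: [0.997, -0.074, -0.002, -0.0]
ft_force: [-7.2, 1.7, -5.9]
width: 0.0346
grip_force: 60.0
time: 10.5
ee_pos: [0.4646, -0.2947, 0.0429]
eef_rot: [0.997, -0.075, -0.005, -0.001]
ft_force: [-16.3, 2.7, -3.2]
width: 0.0343
grip_force: 60.0
t 10.5 p [ 0.4646 -0.2947  0.0429] yaw -8.55 zdir [-0.009  0.003 -1.   ] F [-16.32   2.67  -3.22] w 0.0343 jig [-0.1561 -0.1004]
turn 0.0 shift [-0.05 -0.01 -0.04]
```

```bash
python3 -m crank '[[[-0.4,0,0],0],[[-0.8,0,-0.3],0],[[-0.7,0,-0.8],0],[[0,-0.5,-1],0],[[0,-1,-0.7],0],[[0,-1,0],0],[[0,-1,0],0],[[0,-1,0],0],[[0,0,0],0]]';python3 -c "
from h import *
go(j2w(-.22,.03),.15,81.53)
for n in('scene','top'):
  im=vision.camera(n); cv2.imwrite(f'pics/{n}3.png',cv2.cvtColor(im,4))
a=cv2.imread('pics/scene3.png')[140:240,290:410];b=cv2.imread('pics/top3.png')[140:240,290:410]
cv2.imwrite('pics/c3.png',cv2.resize(np.hstack([a,b]),None,fx=3.3,fy=3.3,interpolation=cv2.INTER_CUBIC))"
```

```text
time: 11.62
ee_pos: [0.4343, -0.1512, 0.13]
eef_rot: [0.997, -0.072, 0.002, 0.0]
ft_force: [-1.5, -0.4, -1.8]
width: 0.0345
grip_force: 60.0
t 11.62 p [ 0.4343 -0.1512  0.13  ] yaw -8.26 zdir [ 0.004 -0.001 -1.   ] F [-1.47 -0.41 -1.77] w 0.0345 jig [-0.2072  0.0371]
turn -11.22 shift [-0.24 -0.43 -0.67]
```

View pics/c3.png

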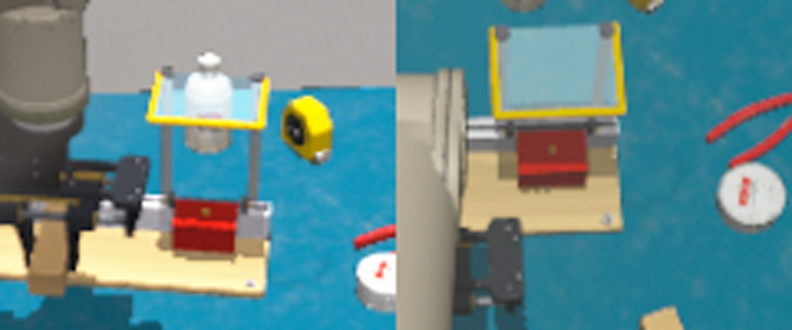

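The flag is down: the red plate is level at (345,208) in scene and its lip hangs down. Next I swing the timber parallel to the fence and over the board.

```bash
python3 -m crank '[[[0.7,0,-0.5],0],[[0.7,0,-0.5],-0.3],[[0,0,0],-1],[[0,0,0],-1],[[0,0,0],-1],[[0,0,0],-1],[[0,0,0],-1],[[0,0,0],-1],[[0,0,0],-1],[[0,0,0],-1],[[0,0,0],-1],[[0,0,0],-1]]';python3 -m crank '[[[0,0,0],-0.92],[[0,0,0],0]]';python3 -c "
from h import *
go(j2w(-.045,.05),.06,81.53)
im=vision.camera('scene'); cv2.imwrite('pics/s4.png',cv2.resize(cv2.cvtColor(im,4)[110:260,220:420],None,fx=4,fy=4))"
```

```text
time: 13.22
ee_pos: [0.4744, -0.161, 0.1592]
eef_rot: [0.798, 0.602, 0.0, 0.001]
ft_force: [0.2, 0.1, -1.9]
width: 0.0343
grip_force: 60.0
time: 13.48
ee_pos: [0.4743, -0.1608, 0.1591]
eef_rot: [0.76, 0.65, 0.0, 0.0]
ft_force: [0.3, 0.3, -1.7]
width: 0.0348
grip_force: 60.0
t 13.47 p [ 0.4743 -0.1608  0.1591] yaw 81.12 zdir [ 0.001 -0.    -1.   ] F [ 0.29  0.28 -1.65] w 0.0348 jig [-0.1662  0.0335]
turn -0.05 shift [0.55 4.04 3.31]
```

View pics/s4.png

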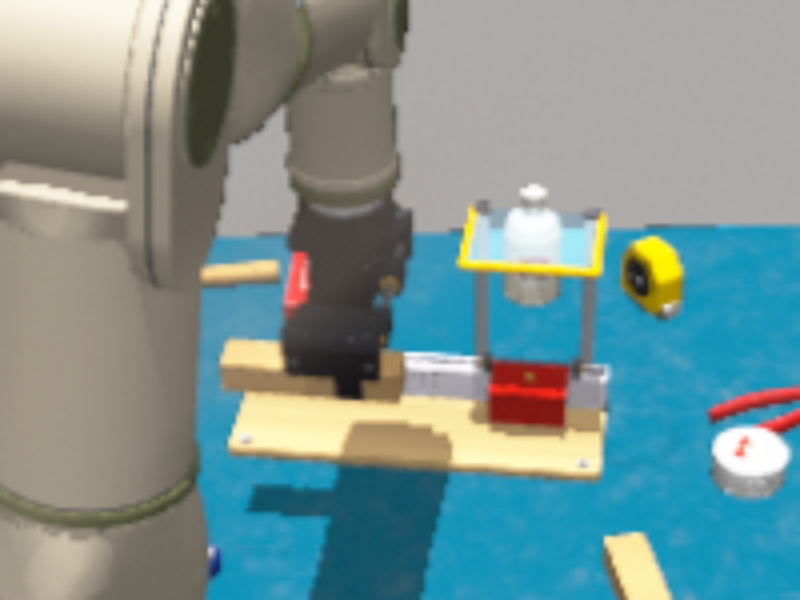

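The timber hangs level and parallel to the fence. I'll lower it onto the board in front of the fence.

```bash
python3 -m crank '[[[0.28,1,0],0],[[0.27,1,0],-0.05],[[0,1,0],0],[[0,1,0.5],0],[[0,0,1],0],[[0,0,1],0],[[0,0,0.6],0],[[0,0,0],0]]';python3 -c "
from h import *
go(j2w(-.046,.05),.021,81.53)"
```

```text
time: 14.52
ee_pos: [0.5946, -0.1614, 0.0649]
eef_rot: [0.757, 0.653, -0.001, -0.001]
ft_force: [0.4, 0.1, -1.9]
width: 0.0345
grip_force: 60.0
t 14.53 p [ 0.5946 -0.1614  0.0649] yaw 81.56 zdir [-0.002  0.    -1.   ] F [ 0.45  0.05 -1.87] w 0.0345 jig [-0.0471  0.0506]
turn 0.0 shift [-0.02  0.04  1.46]
```

```bash
python3 -m crank '[[[0,0,0.7],0],[[0,0,0.5],0],[[0,0,0.1],0],[[0,0,0.1],0],[[0,0,0],0]]';python3 -c "
from h import *
go(j2w(-.046,.05),.021,81.53)"
```

```text
time: 15.15
ee_pos: [0.5955, -0.1612, 0.0242]
eef_rot: [0.757, 0.654, 0.0, 0.0]
ft_force: [1.0, 0.4, -1.6]
width: 0.0341
grip_force: 60.0
t 15.15 p [ 0.5955 -0.1612  0.0242] yaw 81.65 zdir [ 0. -0. -1.] F [ 1.04  0.43 -1.59] w 0.0341 jig [-0.0462  0.0509]
turn 0.02 shift [-0.03  0.01  0.11]
```

```bash
python3 -m crank '[[[0,0,0.07],0],[[0,0,0.07],0],[[0,0,0],0]]'; python3 -m crank '[[[0,0,0],0],[[0,0,0],0]]' 0.5;  python3 -m crank '[[[0,0,0],0],[[0,0,0],0]]'
```

```text
time: 15.52
ee_pos: [0.5955, -0.1613, 0.0201]
eef_rot: [0.757, 0.654, 0.0, 0.0]
ft_force: [-1.8, -0.9, 1.6]
width: 0.0345
grip_force: 60.0
time: 15.78
ee_pos: [0.5955, -0.1612, 0.0198]
eef_rot: [0.757, 0.654, 0.0, 0.0]
ft_force: [1.2, 0.3, -0.6]
width: 0.042
grip_force: 0.0
time: 16.02
ee_pos: [0.5954, -0.1612, 0.0197]
eef_rot: [0.757, 0.654, 0.0, 0.0]
ft_force: [0.3, -0.6, -0.4]
width: 0.0435
grip_force: 0.0
```

```bash
python3 -m crank '[[[0,0,-1],0],[[0,0,-1],0],[[0,0,-0.3],0]]'; python3 -m crank '[[[0.57,-0.6,0],0],[[0.57,-1,0],0],[[0,-0.1,0],0],[[0,0,0],0]]' 0 10; python3 -c "
from h import *
go(j2w(-.098,.085),.028,81.53)
im=vision.camera('scene'); cv2.imwrite('pics/s5.png',cv2.resize(cv2.cvtColor(im,4)[130:250,260:400],None,fx=5,fy=5))"
```

```text
time: 16.4
ee_pos: [0.5964, -0.1614, 0.0906]
eef_rot: [0.757, 0.654, 0.001, 0.001]
ft_force: [0.7, 0.1, -0.2]
width: 0.0436
grip_force: 0.0
time: 16.9
ee_pos: [0.5498, -0.1206, 0.0885]
eef_rot: [0.757, 0.654, -0.0, 0.0]
ft_force: [-0.5, -1.0, 0.2]
width: 0.0116
grip_force: 0.0
t 16.9 p [ 0.5498 -0.1206  0.0885] yaw 81.63 zdir [-0.    -0.001 -1.   ] F [-0.46 -1.01  0.15] w 0.0116 jig [-0.0974  0.0844]
turn 0.01 shift [ 0.02 -0.02  2.02]
```

View pics/s5.png

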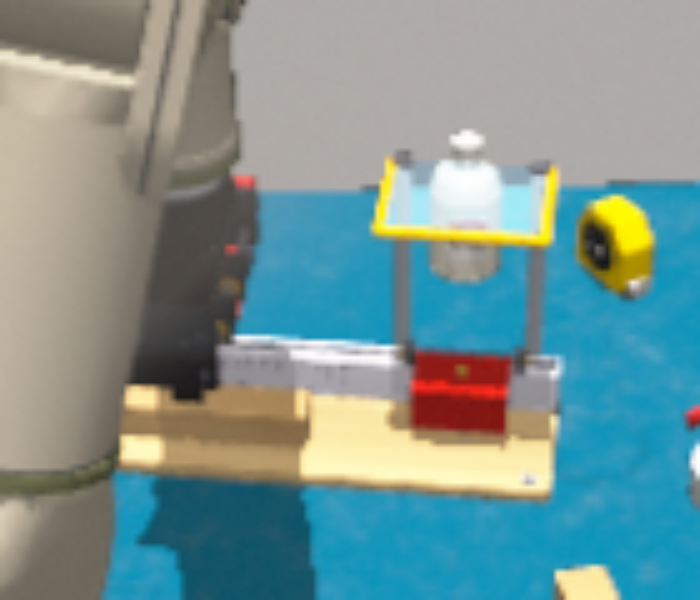

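The timber lies flat on the board parallel to the fence, with its right end near (321,212), and the flag is still down. Next I push it up to the fence with closed fingers.

```bash
python3 -m crank '[[[0,0,1],0],[[0,0,1],0],[[0,0,0],0]]'; python3 -m crank '[[[0,0.25,0],0],[[0,0.25,0],0],[[0,0.2,0],0],[[0,0.2,0],0],[[0,0.2,0],0],[[0,0.2,0],0],[[0,0,0],0]]'; python3 -c "
from h import *
go(j2w(-.050,.085),.028,81.53)"
```

```text
time: 17.32
ee_pos: [0.5486, -0.1202, 0.0266]
eef_rot: [0.757, 0.654, -0.001, -0.002]
ft_force: [0.1, -0.5, -0.2]
width: 0.0004
grip_force: 0.0
time: 18.2
ee_pos: [0.5891, -0.1257, 0.0287]
eef_rot: [0.757, 0.654, 0.0, 0.0]
ft_force: [-0.4, -0.4, 0.9]
width: 0.0007
grip_force: 0.0
t 18.2 p [ 0.5891 -0.1257  0.0287] yaw 81.65 zdir [ 0.001  0.    -1.   ] F [-0.35 -0.38  0.94] w 0.0007 jig [-0.0578  0.0852]
turn 0.01 shift [-0.01  0.26  0.02]
```

```bash
python3 -m crank '[[[0,0.1,0],0],[[0,0.1,0],0],[[0,0.05,0],0],[[0,0,0],0]]'; python3 -m crank '[[[0,0.05,0],0],[[0,0.05,0],0],[[0,0,0],0]]'; python3 -m crank '[[[0,0.05,0],0],[[0,0.03,0],0],[[0,0,0],0]]';  python3 -c "
from h import *
go(j2w(-.050,.085),.028,81.53)"
```

```text
time: 18.7
ee_pos: [0.5961, -0.1268, 0.0287]
eef_rot: [0.757, 0.654, 0.0, 0.0]
ft_force: [0.3, -0.8, -0.3]
width: 0.0006
grip_force: 0.1
time: 19.08
ee_pos: [0.599, -0.1272, 0.0287]
eef_rot: [0.757, 0.654, 0.0, 0.0]
ft_force: [-0.6, -0.7, -0.1]
width: 0.0002
grip_force: 0.3
time: 19.45
ee_pos: [0.6013, -0.1275, 0.0288]
eef_rot: [0.757, 0.654, 0.0, 0.0]
ft_force: [-1.0, 0.3, -0.4]
width: 0.0006
grip_force: 0.5
t 19.45 p [ 0.6013 -0.1275  0.0288] yaw 81.65 zdir [ 0. -0. -1.] F [-1.02  0.27 -0.41] w 0.0006 jig [-0.0454  0.0851]
turn 0.02 shift [-0.   -0.15  0.03]
```

```bash
for i in 1; do python3 -m crank '[[[0,0.05,0],0],[[0,0.05,0],0],[[0,0,0],0]]'; done; python3 -m crank '[[[0,0.05,0],0],[[0,0.03,0],0],[[0,0,0],0]]'; python3 -c "
from h import *
go(j2w(-.050,.085),.028,81.53)
im=vision.camera('scene'); cv2.imwrite('pics/s6.png',cv2.resize(cv2.cvtColor(im,4)[170:250,250:400],None,fx=5,fy=5))"
```

```text
time: 19.82
ee_pos: [0.6032, -0.1278, 0.0287]
eef_rot: [0.757, 0.654, -0.001, -0.001]
ft_force: [-7.5, 0.9, 6.8]
width: 0.0002
grip_force: 3.9
time: 20.2
ee_pos: [0.6033, -0.1279, 0.0287]
eef_rot: [0.757, 0.654, -0.003, -0.002]
ft_force: [-21.4, 2.4, 17.2]
width: 0.0003
grip_force: 10.4
t 20.2 p [ 0.6033 -0.1279  0.0287] yaw 81.66 zdir [-0.007 -0.    -1.   ] F [-21.41   2.43  17.21] w 0.0003 jig [-0.0435  0.0851]
turn 0.02 shift [-0.   -0.22  0.02]
```

The timber is against the fence at 21 N, so I'll back off and go round to its left end.

```bash
python3 -m crank '[[[0,-0.3,0],0],[[0,-0.3,-0.3],0],[[0,0,-1],0],[[0,0,-1],0],[[1,0.1,0],0],[[1,0.1,0],0],[[1,0.5,0],0],[[0.5,0.5,0],0],[[0,0.2,0],0],[[0,0,0],0]]'; python3 -c "
from h import *
go(j2w(-.019,.19),.028,81.53)"
```

```text
time: 21.5
ee_pos: [0.6455, -0.0291, 0.0978]
eef_rot: [0.757, 0.653, -0.0, 0.0]
ft_force: [-0.6, -0.5, -0.4]
width: 0.0004
grip_force: 0.0
t 21.5 p [ 0.6455 -0.0291  0.0978] yaw 81.59 zdir [ 0.    -0.001 -1.   ] F [-0.59 -0.52 -0.4 ] w 0.0004 jig [-0.0163  0.189 ]
turn 0.01 shift [ 0.03 -0.09  2.33]
```

```bash
python3 -m crank '[[[0.03,-0.08,1],0],[[0,0,1],0],[[0,0,0.33],0],[[0,0,0],0]]'; python3 -m crank '[[[-0.3,0,0],0],[[-0.3,0,0],0],[[-0.2,0,0],0],[[-0.2,0,0],0],[[-0.2,0,0],0],[[-0.2,0,0],0],[[0,0,0],0]]'; python3 -c "
from h import *
go(j2w(-.019,.065),.028,81.53)"
```

```text
time: 22.0
ee_pos: [0.643, -0.0274, 0.028]
eef_rot: [0.757, 0.653, -0.0, -0.0]
ft_force: [0.2, -0.5, 0.3]
width: 0.0007
grip_force: 0.0
time: 22.88
ee_pos: [0.6369, -0.0695, 0.0276]
eef_rot: [0.757, 0.653, -0.001, 0.0]
ft_force: [-0.1, -0.5, -0.2]
width: 0.0008
grip_force: 0.0
t 22.88 p [ 0.6369 -0.0695  0.0276] yaw 81.59 zdir [-0.001 -0.001 -1.   ] F [-0.07 -0.52 -0.19] w 0.0008 jig [-0.0188  0.1478]
turn 0.01 shift [-2.76 -0.01 -0.01]
```

```bash
python3 -m crank '[[[-0.2,0,0],0],[[-0.2,0,0],0],[[-0.2,0,0],0],[[-0.2,0,0],0],[[-0.2,0,0],0],[[-0.2,0,0],0],[[-0.2,0,0],0],[[-0.2,0,0],0],[[0,0,0],0]]'; python3 -c "
from h import *
go(j2w(-.019,.065),.028,81.53)
im=vision.camera('scene'); h=cv2.cvtColor(im,cv2.COLOR_RGB2HSV)
o=[]
# sample along the timber's top centre line (jig x -.012, z .042) and fence-front strip
for y in range(60,-66,-6):
  u,v=px('scene',[*j2w(-.0175,y/1000),.042]).round().astype(int); o.append((y,*h[v,u].tolist()))
print(o)"
```

```text
time: 24.0
ee_pos: [0.6301, -0.1166, 0.0279]
eef_rot: [0.757, 0.653, -0.0, 0.0]
ft_force: [0.1, 0.9, -0.6]
width: 0.0002
grip_force: 0.0
t 24.0 p [ 0.6301 -0.1166  0.0279] yaw 81.6 zdir [ 0.    -0.001 -1.   ] F [ 0.1   0.9  -0.57] w 0.0002 jig [-0.0185  0.1001]
turn 0.01 shift [-1.17 -0.02 -0.  ]
[(60, 17, 116, 174), (54, 17, 114, 174), (48, 17, 113, 174), (42, 17, 112, 177), (36, 17, 113, 178), (30, 17, 114, 177), (24, 17, 114, 176), (18, 25, 81, 254), (12, 24, 86, 254), (6, 24, 88, 253), (0, 24, 94, 253), (-6, 24, 94, 253), (-12, 24, 94, 253), (-18, 24, 95, 253), (-24, 23, 95, 253), (-30, 23, 97, 253), (-36, 23, 99, 252), (-42, 23, 99, 252), (-48, 17, 120, 168), (-54, 16, 119, 169), (-60, 17, 119, 141)]
```

```bash
python3 -m crank '[[[-0.15,0,0],0],[[-0.15,0,0],0],[[-0.15,0,0],0],[[-0.1,0,0],0],[[0,0,0],0]]'; python3 -m crank '[[[-0.1,0,0],0],[[-0.05,0,0],0],[[0,0,0],0]]';python3 -m crank '[[[-0.06,0,0],0],[[-0.06,0,0],0],[[0,0,0],0]]'
```

```text
time: 24.68
ee_pos: [0.6277, -0.1326, 0.0279]
eef_rot: [0.757, 0.654, -0.0, 0.0]
ft_force: [-0.8, -0.5, -0.5]
width: 0.0003
grip_force: 0.1
time: 25.05
ee_pos: [0.6271, -0.1368, 0.0279]
eef_rot: [0.757, 0.654, -0.0, 0.0]
ft_force: [-0.7, 1.2, 0.5]
width: 0.0006
grip_force: 0.4
time: 25.42
ee_pos: [0.6266, -0.1404, 0.0278]
eef_rot: [0.757, 0.654, -0.0, 0.0]
ft_force: [0.4, 1.0, 0.8]
width: 0.0009
grip_force: 0.4
```

```bash
python3 -m crank '[[[-0.06,0,0],0],[[-0.06,0,0],0],[[0,0,0],0]]'; python3 -m crank '[[[-0.06,0,0],0],[[-0.05,0,0],0],[[0,0,0],0]]'
```

```text
time: 25.8
ee_pos: [0.626, -0.144, 0.0278]
eef_rot: [0.757, 0.654, -0.0, 0.0]
ft_force: [-0.4, 0.0, 0.3]
width: 0.0006
grip_force: 0.3
time: 26.18
ee_pos: [0.6256, -0.1472, 0.0279]
eef_rot: [0.757, 0.654, -0.0, 0.0]
ft_force: [0.5, 0.5, 0.7]
width: 0.0006
grip_force: 0.4
```

```bash
python3 -m crank '[[[-0.05,0,0],0],[[0,0,0],0],[[0,0,0],0]]'
```

```text
time: 26.55
ee_pos: [0.6254, -0.1486, 0.0278]
eef_rot: [0.757, 0.654, -0.0, 0.0]
ft_force: [-0.7, 0.5, 0.5]
width: 0.0005
grip_force: 0.4
```

```bash
python3 -m crank '[[[-0.05,0,0],0],[[-0.05,0,0],0],[[0,0,0],0]]'
```

```text
time: 26.92
ee_pos: [0.6252, -0.1498, 0.0279]
eef_rot: [0.756, 0.654, 0.001, -0.001]
ft_force: [0.9, 5.0, -0.1]
width: 0.0003
grip_force: 2.7
```

```bash
python3 -m crank '[[[-0.05,0,0],0],[[-0.04,0,0],0],[[0,0,0],0]]'
```

```text
time: 27.3
ee_pos: [0.6252, -0.1499, 0.0279]
eef_rot: [0.756, 0.655, 0.002, -0.001]
ft_force: [1.8, 11.7, -1.0]
width: 0.0006
grip_force: 5.6
```

```bash
python3 -m crank '[[[-0.05,0,0],0],[[0,0,0],0]]'
```

```text
time: 27.55
ee_pos: [0.6251, -0.15, 0.0279]
eef_rot: [0.755, 0.655, 0.002, -0.002]
ft_force: [1.4, 14.7, 0.1]
width: 0.0003
grip_force: 7.3
```

It is firm against the stop at 15 N. I'll back off and check the lie numerically.

```bash
python3 -m crank '[[[0,0,0],0],[[0,0,0],0],[[0.1,0,0],0],[[0.3,0,0],0],[[0.6,0,0],0],[[0.5,0,-0.5],0],[[0,0,-1],0],[[0,0,-1],0],[[0,-0.5,-1],0],[[0,0,0],0]]'; python3 -c "
from h import *
go()
im=vision.camera('scene'); h=cv2.cvtColor(im,cv2.COLOR_RGB2HSV)
for y in range(66,-60,-12):
  print(y,[(x,h[tuple(px('scene',[*j2w(x/1000,y/1000),.042]).round().astype(int)[::-1])].tolist()[1:]) for x in (-5,-12,-17,-22,-27,-31,-35,-39,-43,-47)])"
```

```text
time: 28.8
ee_pos: [0.6173, -0.1078, 0.1367]
eef_rot: [0.756, 0.654, 0.001, 0.002]
ft_force: [0.4, 0.4, 0.6]
width: 0.0003
grip_force: 0.0
t 28.8 p [ 0.6173 -0.1078  0.1367] yaw 81.7 zdir [ 0.005 -0.001 -1.   ] F [0.4  0.36 0.57] w 0.0003 jig [-0.0325  0.107 ]
turn 0.0 shift [0. 0. 0.]
66 [(-5, [11, 143]), (-12, [10, 150]), (-17, [10, 148]), (-22, [14, 151]), (-27, [10, 148]), (-31, [17, 150]), (-35, [17, 150]), (-39, [83, 163]), (-43, [105, 165]), (-47, [105, 165])]
54 [(-5, [83, 159]), (-12, [102, 163]), (-17, [108, 167]), (-22, [54, 155]), (-27, [80, 159]), (-31, [87, 165]), (-35, [98, 140]), (-39, [98, 140]), (-43, [106, 142]), (-47, [107, 146])]
42 [(-5, [108, 168]), (-12, [118, 171]), (-17, [118, 171]), (-22, [119, 171]), (-27, [119, 171]), (-31, [116, 171]), (-35, [116, 145]), (-39, [114, 134]), (-43, [114, 134]), (-47, [114, 136])]
30 [(-5, [102, 237]), (-12, [104, 246]), (-17, [103, 247]), (-22, [102, 247]), (-27, [117, 211]), (-31, [117, 174]), (-35, [115, 157]), (-39, [113, 140]), (-43, [113, 140]), (-47, [115, 138])]
18 [(-5, [93, 247]), (-12, [86, 253]), (-17, [84, 254])
[... 562 characters left out ...]
 (-22, [86, 254]), (-27, [81, 254]), (-31, [81, 254]), (-35, [115, 219]), (-39, [115, 153]), (-43, [115, 153]), (-47, [115, 153])]
-30 [(-5, [85, 249]), (-12, [90, 253]), (-17, [93, 253]), (-22, [92, 253]), (-27, [89, 253]), (-31, [107, 244]), (-35, [111, 237]), (-39, [117, 176]), (-43, [112, 153]), (-47, [112, 153])]
-42 [(-5, [89, 211]), (-12, [95, 253]), (-17, [95, 253]), (-22, [94, 253]), (-27, [92, 253]), (-31, [87, 253]), (-35, [87, 253]), (-39, [120, 217]), (-43, [117, 153]), (-47, [117, 153])]
-54 [(-5, [115, 169]), (-12, [123, 168]), (-17, [119, 169]), (-22, [119, 169]), (-27, [118, 171]), (-31, [118, 180]), (-35, [119, 144]), (-39, [119, 144]), (-43, [119, 129]), (-47, [118, 134])]
```

The front edge reads about -36 to -39 mm at roughly 4 mm resolution. I'll feel it against the fence once more, using the earlier contact reading of tool x ≈ -43.5 mm as the reference.

```bash
python3 -m crank '[[[-0.9,-0.7,0],0],[[-0.9,-0.7,0],0],[[-0.9,-0.15,0],0],[[0,0,1],0],[[0,0,1],0],[[0,0,1],0],[[0,0,0.6],0],[[0,0,0],0]]'; python3 -m crank '[[[0,0.25,0],0],[[0,0.25,0],0],[[0,0.2,0],0],[[0,0,0],0]]'; python3 -c "
from h import *
go(j2w(-.0435,.025),.028,81.53)"
```

```text
time: 29.85
ee_pos: [0.5576, -0.1816, 0.0236]
eef_rot: [0.757, 0.654, -0.001, -0.001]
ft_force: [0.3, -0.1, 0.4]
width: 0.0005
grip_force: 0.0
time: 30.35
ee_pos: [0.5797, -0.1852, 0.0251]
eef_rot: [0.757, 0.654, 0.0, 0.0]
ft_force: [-0.4, -0.5, -1.1]
width: 0.0005
grip_force: 0.0
t 30.35 p [ 0.5797 -0.1852  0.0251] yaw 81.66 zdir [ 0.001 -0.    -1.   ] F [-0.38 -0.54 -1.11] w 0.0005 jig [-0.0583  0.0249]
turn 0.02 shift [ 0.    0.49 -0.1 ]
```

```bash
python3 -m crank '[[[0,0.15,0],0],[[0,0.15,0],0],[[0,0.07,0],0],[[0,0,0],0]]'; python3 -m crank '[[[0,0.06,0],0],[[0,0.03,0],0],[[0,0,0],0]]'
```

```text
time: 30.85
ee_pos: [0.5902, -0.1868, 0.0248]
eef_rot: [0.757, 0.654, 0.0, -0.0]
ft_force: [-0.1, -0.5, -0.0]
width: 0.0005
grip_force: 0.0
time: 31.22
ee_pos: [0.5928, -0.1872, 0.0248]
eef_rot: [0.757, 0.654, -0.0, 0.0]
ft_force: [-0.4, -0.2, 0.4]
width: 0.0008
grip_force: 0.0
```

```bash
python3 -m crank '[[[0,0.05,0],0],[[0,0,0],0]]'; python3 -c "
from h import *
go(j2w(-.0435,.025),.028,81.53)"
```

```text
time: 31.48
ee_pos: [0.5943, -0.1874, 0.0248]
eef_rot: [0.757, 0.654, 0.0, 0.0]
ft_force: [-0.5, 0.8, -0.3]
width: 0.0007
grip_force: 0.0
t 31.48 p [ 0.5943 -0.1874  0.0248] yaw 81.65 zdir [ 0.  0. -1.] F [-0.45  0.79 -0.28] w 0.0007 jig [-0.0436  0.0249]
turn 0.02 shift [ 0.    0.   -0.11]
```

```bash
python3 -m crank '[[[0,0.04,0],0],[[0,0.02,0],0],[[0,0,0],0]]'
```

```text
time: 31.85
ee_pos: [0.5944, -0.1875, 0.0248]
eef_rot: [0.757, 0.654, -0.001, -0.001]
ft_force: [-9.0, 1.5, 7.6]
width: 0.0003
grip_force: 4.7
```

```bash
python3 -m crank '[[[0,0.03,0],0],[[0,0,0],0]]'
```

```text
time: 32.1
ee_pos: [0.5944, -0.1875, 0.0248]
eef_rot: [0.757, 0.654, -0.002, -0.002]
ft_force: [-13.6, 2.7, 11.6]
width: 0.0005
grip_force: 7.2
```

It made rigid contact straight away, so the timber is flush with the fence. I'll back off and give the left end one last gentle press.

```bash
python3 -m crank '[[[0,-0.1,0],0],[[0,-0.5,0],0],[[0,-0.4,-0.5],0],[[0,0,-1],0],[[0,0,-1],0],[[0.9,0,0],0],[[0.9,0.4,0],0],[[0.4,1,0],0],[[0,0.4,0],0],[[0,0,0],0]]'; python3 -c "
from h import *
go(j2w(-.019,.085),.028,81.53)"
```

```text
time: 33.35
ee_pos: [0.6302, -0.1266, 0.0994]
eef_rot: [0.757, 0.654, -0.0, -0.0]
ft_force: [0.4, -0.8, -0.5]
width: 0.0004
grip_force: 0.0
t 33.35 p [ 0.6302 -0.1266  0.0994] yaw 81.62 zdir [-0.  0. -1.] F [ 0.37 -0.81 -0.53] w 0.0004 jig [-0.017   0.0903]
turn 0.01 shift [-0.18 -0.07  2.38]
```

```bash
python3 -m crank '[[[0,-0.07,1],0],[[0,0,1],0],[[0,0,0.38],0],[[0,0,0],0]]'; python3 -m crank '[[[-0.2,0,0],0],[[-0.2,0,0],0],[[-0.2,0,0],0],[[-0.1,0,0],0],[[0,0,0],0]]'; python3 -c "
from h import *
go(j2w(-.019,.0665),.028,81.53)"
```

```text
time: 33.85
ee_pos: [0.6275, -0.1262, 0.0283]
eef_rot: [0.757, 0.654, -0.0, -0.0]
ft_force: [0.2, -0.5, 0.5]
width: 0.0008
grip_force: 0.0
time: 34.48
ee_pos: [0.6251, -0.1469, 0.0285]
eef_rot: [0.757, 0.654, -0.0, 0.0]
ft_force: [-0.3, 0.1, 0.5]
width: 0.0009
grip_force: 0.0
t 34.48 p [ 0.6251 -0.1469  0.0285] yaw 81.62 zdir [ 0. -0. -1.] F [-0.32  0.15  0.51] w 0.0009 jig [-0.0191  0.0695]
turn 0.01 shift [-0.1   0.    0.02]
```

```bash
python3 -m crank '[[[-0.05,0,0],0],[[-0.05,0,0],0],[[0,0,0],0]]'; python3 -m crank '[[[-0.03,0,0],0],[[-0.02,0,0],0],[[0,0,0],0]]'
```

```text
time: 34.85
ee_pos: [0.6247, -0.1495, 0.0284]
eef_rot: [0.757, 0.654, 0.0, 0.0]
ft_force: [0.6, -0.3, 0.4]
width: 0.0001
grip_force: 0.0
time: 35.22
ee_pos: [0.6246, -0.1497, 0.0285]
eef_rot: [0.756, 0.654, 0.0, -0.0]
ft_force: [1.3, 6.0, 0.2]
width: 0.0004
grip_force: 2.6
```

```bash
python3 -m crank '[[[-0.04,0,0],0],[[0,0,0],0],[[0,0,0],0]]'
```

```text
time: 35.6
ee_pos: [0.6246, -0.1498, 0.0285]
eef_rot: [0.756, 0.654, 0.001, -0.001]
ft_force: [0.4, 7.9, -0.2]
width: 0.0008
grip_force: 3.9
```

```bash
python3 -m crank '[[[0.1,0,0],0],[[0.4,0,0],0],[[0.7,0,0],0],[[0.3,0,-0.7],0],[[0,0,-1],0],[[0,0,-1],0],[[0,0,-1],0],[[0,0,0],0],[[0,0,0],0]]'; python3 - <<'E'
from h import *
im=vision.camera('scene'); h=cv2.cvtColor(im,cv2.COLOR_RGB2HSV)
m=cv2.inRange(h,(0,150,60),(8,255,255))|cv2.inRange(h,(172,150,60),(180,255,255)); m[:,:330]=0;m[:,375:]=0;m[:190]=0;m[235:]=0
a=cv2.cvtColor(cv2.imread('pics/scene3.png'),cv2.COLOR_BGR2HSV); k=cv2.inRange(a,(0,150,60),(8,255,255))|cv2.inRange(a,(172,150,60),(180,255,255)); k[:,:330]=0;k[:,375:]=0;k[:190]=0;k[235:]=0
print(cv2.boundingRect(m),cv2.boundingRect(k)); go()
r.close_job()
E
```

```text
time: 36.72
ee_pos: [0.6308, -0.1073, 0.1399]
eef_rot: [0.757, 0.654, -0.0, 0.0]
ft_force: [-0.5, -0.3, -1.3]
width: 0.0001
grip_force: 0.0
(342, 201, 20, 16) (342, 201, 20, 16)
t 36.77 p [ 0.6305 -0.1073  0.1392] yaw 81.67 zdir [-0.001 -0.    -1.   ] F [-0.74 -0.35 -0.2 ] w 0.0003 jig [-0.0196  0.1094]
turn 0.0 shift [0. 0. 0.]Traceback (most recent call last):
  File "<stdin>", line 6, in <module>
NameError: name 'r' is not defined
```

```bash
python3 -c "
from bench import r
print(r.close_job())"
```

```text
the job is handed in; nothing more can be done
None
```

I handed the job in at about 37 s: the flag is down, the timber lies flat along the fence, and it was pressed home against the stop block at up to 15 N. I judged the feeler being in from that firm contact rather than seeing it. I turned the flag with the tip of the held timber, because the moves could not tilt the tool. I never went near the wax tin or the solder reel.

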